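# Load the egg cooker

### The arm

A 6-joint arm with a two-finger parallel gripper is mounted at the origin on the work surface. World frame = base frame: x ahead of the robot, y to its left, z up, the work surface at z = 0. Lengths are in m, angles in degrees, forces in N, time in s.
With the tool pointing down it reaches from about 0.4 to 0.825 m from the base axis. Payload 7 kg.
Tool frame: the origin (TCP) lies on the centre line of the jaws, within the pads' length; the fingertips stand 11 mm ahead of it and the grasp point (between the pads) lies 8 mm behind it; z points along the fingers, y is the line along which they close (so a half turn about z gives the same grasp; the last joint's range is limited). The gripper opens to 88 mm and grips with 3 to 60 N. Pads are 19 mm wide; open, the fingers measure 130 mm over their backs; the gripper's body (78 mm by 193 mm) begins 47 mm behind the grasp point.
Start: joints at [83.658, 20.546, 0.682, 0, -70.136, -16.507], TCP at [0.262, 0.622, 0.238] pointing down, gripper open.
Joint ranges: [-176.03, 176.03], [-82.01, 121.73], [-58.28, 71.71], [-173.87, 95.51], [-174.79, -0.11], [-173.66, 173.66]. Speed limits (degrees/s): [136.94, 136.94, 172.46, 180, 180, 180].

### API

Orientations are given as [roll, pitch, yaw] about the fixed x, y, z axes, in that order (R = Rz(yaw) Ry(pitch) Rx(roll)).
In Python, from plant import r, capture, camera_model, job gives the robot as it stands.
- The arm moves only by the tool drive_tool, never from a script. Its argument "increments" is a list that holds one entry, the list of rows, each a list of 5 numbers: the gripper's target within -1 to 1 (fully open at 1, half-way at 0, shut at -1), then the shift along the tool's x, y, z scaled (see below), then the turn about the tool's z scaled (see below). In form: [[[gripper, tx, ty, tz, roll], ...]]. A call has 1 to 5 rows; each row is the pose to reach, as a shift and turn from the pose commanded when the call began, along the tool's axes at that moment, turning the shorter way round; what a row does not reach only later rows make up. The controller multiplies each number of a shift by 120 mm and each number of a turn by 360 degrees. A row lasts 1/8 s, in which the tool goes at most 62.5 mm and 10.7 degrees, less where a joint would pass 70% of its speed; a pose out of reach is approached as far as the arm can. A call with a number of a shift or a turn outside -1 to 1 is refused whole. A call with a gripper value outside its range is refused whole. The fingers move at their own pace and stop on an object; "squeeze" is the grip in N (left out, the last holds). Time passes only in rows, so rows that repeat a pose let the fingers close. It gives the time, the measured TCP pose, the force, the opening and the grip force at its end, in the units of the state.
- r.get_state(): the state, without advancing time (a new reading comes with each control period).
- capture(name): name is "scene" or "top" or "wrist"; returns the picture (420x560x3 uint8, red, green, blue); there is no depth.
- camera_model(name): a dict with "camera_matrix" (3x3 intrinsics, pixels), "rvec" (rotation vector, rad) and "tvec" (3), from world to camera coordinates, as OpenCV has them. Camera axes: x right, y down, z forward; pixel columns grow to the right and rows downward; lengths in m; the calibration is good to about 2 mm. A picture is of the moment at which its call begins: read the wrist's pose just before it. camera_model takes no time and is no camera call; for the wrist camera it gives the pose at the moment of the call.
- job.close_job(): hands the job in; it is judged then, once.
The state is a dict: "time_s": time; "joints": joint angles; "qd": joint speeds; "joint_torque": joint torques, N m; "tcp_pos": TCP position; "eef_rot": TCP orientation; "contact_force": force on the tool from outside, world axes, zero at the start; "moment": the same for the moment, N m; "gripper_width": finger opening in m; "gripper_force": force on a finger pad.
Only numpy, scipy, OpenCV 4.12 (cv2) and the standard library are available. Lean on these libraries where they do the work, as an engineer would, in place of code of your own. Each camera call takes 0.05 s, during which the arm holds its last target. There are 200 camera calls.

### The job

Finish loading the egg cooker: take the two eggs left in the pulp tray and stand them gently in the two empty cups of the cooker, pointed end down like the others, then lower the clear lid gently over the eggs so that it sits level and fully down on the base. Eggs crack if they are squeezed hard, knocked or dropped; leave the eggs already in the cooker and the other things on the counter as they are.

Things in the scene. Friction and masses are not known exactly. Their poses are not given: they have to be found in the camera images.
- cooker: round egg cooker, fixed, white base 192 mm across; control pod at own -x reaching 116 mm from the axis, two small side grips. Origin: centre of its underside. Its grey tray (disc 170 mm across, top 61 mm above the counter, middle bare) has six raised egg cups every 60 degrees from own +x, on a circle of radius 58 mm. Cups at 0 and 120 degrees are empty, the other four hold eggs.
- cooker_top (a point): point on the cooker's axis at the height of the ledge where the lid's rim rests, 54 mm above the counter. The tray disc (170 mm across) rises 7 mm above the ledge and centres the lid with 3.5 mm of play all round; the tops of standing eggs are 65 mm above this point.
- cup_a (a point): empty egg cup: the point where the middle (half height) of a seated egg lies, 91 mm above the counter. The cup is a conical seat, mouth 34 mm across and 74.5 mm above the counter, rim 40 mm across; a seated egg's tip is 12 mm below the mouth. Eggs in the next cups are 58 mm away: there is room for fingers on the line from the cooker's axis through the cup, not along the circle.
- cup_b (a point): the other empty egg cup, the same: the point where the middle of a seated egg lies.
- tray: grey moulded-pulp egg tray, fixed, 3 x 2 pockets 52 mm apart, 162 mm along own x, 110 mm along own y. Origin: centre of its underside. Pocket rims are 20 mm high; posts 12 mm across, up to 34 mm high, stand at the pockets' corners. Two eggs stand in pockets at opposite corners; beside each of them along the tray's x there is room for fingers.
- egg_1_mid (a point): hen's egg to be moved, brown, 57 mm tall, 44 mm across at its widest (5 mm above this point; 43 mm across 10 mm above it), about 62 g, fragile: it cracks in a grip of 45 N or more. Point: its middle, on its axis, 28.5 mm above the tip; own z up. It starts upright in a pocket of the pulp tray, pointed end down, its middle 35 mm above the counter.
- egg_2_mid (a point): hen's egg to be moved, brown, 57 mm tall, 44 mm across at its widest (5 mm above this point; 43 mm across 10 mm above it), about 62 g, fragile: it cracks in a grip of 45 N or more. Point: its middle, on its axis, 28.5 mm above the tip; own z up. It starts upright in a pocket of the pulp tray, pointed end down, its middle 35 mm above the counter.
- lid_knob (a point): clear plastic dome lid, 183 mm across, about 180 g, starting rim down on the counter. Point: on its axis in its round black knob (30 mm across, 99 to 128 mm above the rim), 113 mm above the rim; own z up. The dome's top under the knob is 91 mm above the rim.
- measuring_cup: bystander: small clear plastic cup, 52 mm across, 52 mm tall. Origin: centre of its underside.
- salt_shaker: bystander: steel shaker, 38 mm across, 62 mm tall. Origin: centre of its underside.
- timer: bystander: round kitchen timer, 66 mm across, 46 mm tall. Origin: centre of its underside.
- key_band: bystander: locker key on a wristband, ring 64 mm across, 12 mm tall, with its key tag reaching 79 mm from the ring's centre. Origin: centre of the ring's underside.
- spoon: bystander: steel spoon, 170 mm long, lying. Origin: centre of its underside.
- loaded_1_mid (a point): egg of the same kind that already stands in a cup of the cooker and stays there. Point: its middle, half-way up.
- loaded_2_mid (a point): egg of the same kind that already stands in a cup of the cooker and stays there. Point: its middle, half-way up.
- loaded_3_mid (a point): egg of the same kind that already stands in a cup of the cooker and stays there. Point: its middle, half-way up.
- loaded_4_mid (a point): egg of the same kind that already stands in a cup of the cooker and stays there. Point: its middle, half-way up.
Mind the look-alikes: they are no part of the job. There is more than one size of the part that bears lid_knob; the job needs the larger.

How it is judged:
By the outcome, as a careful person would: the job done as asked, in the order asked, and still so for the second after the job is handed in, with the robot touching nothing.
It also fails if it takes over 70 s, if anything falls off the work surface, if the arm or the gripper's body presses on something with over 40 N, if the wrist force passes 120 N, or if a joint passes its speed limit or range.

## Working session

There is one attempt and no reset: what is moved stays moved. The work goes in short steps, Python scripts to look and compute and a tool call to move; the robot and the scene stay as the last step left them, time stands still between calls to the robot, and variables do not carry over. Pictures are saved under pics/ and viewed, at most 10 in all, crops included, and the job is handed in when it is done.

Besides the shell and the picture viewer there is one more tool, called after "Request:" by a JSON object that holds its "name" and its "arguments". drive_tool: Moves the arm, as the interface text tells. Its arguments: {"type":"object","properties":{"increments":{"type":"array"},"squeeze":{"type":"number"}},"required":["increments"]}

```bash
ls; mkdir -p pics; python3 - <<'E'
from plant import r,capture,camera_model,job
import cv2
for n in("scene","top"):
    cv2.imwrite(f"pics/{n}0.png",cv2.cvtColor(capture(n),cv2.COLOR_RGB2BGR)); m=camera_model(n); print(n,m)
print(r.get_state())
E
```

```text
pics
scene {'camera_matrix': array([[395.82603865,   0.        , 279.65032985],
       [  0.        , 395.82603865, 209.04196354],
       [  0.        ,   0.        ,   1.        ]]), 'rvec': array([ 2.14668499,  1.1346491 , -0.43305601]), 'tvec': array([-0.28527654, -0.25005294,  1.21564218])}
top {'camera_matrix': array([[501.49619911,   0.        , 282.46056574],
       [  0.        , 501.49619911, 211.32978623],
       [  0.        ,   0.        ,   1.        ]]), 'rvec': array([ 2.15401471, -2.13733252,  0.12493329]), 'tvec': array([-0.00352528,  0.53892918,  1.10967219])}
{'time_s': 0.1, 'joints': array([ 8.36565604e+01,  2.05880243e+01,  6.39829747e-01, -1.79375168e-02,
       -7.01353398e+01, -1.65074743e+01]), 'qd': array([ 0.06928062, -0.07455022,  0.11972762,  0.20414383,  0.04938749,
        0.03763892]), 'joint_torque': array([-1.68014158e-03, -5.84166205e+01,  2.93753189e+01,  7.01554477e+00,
        1.02327907e-02, -5.40659732e-05]), 'tcp_pos': array([0.26197954, 0.62163975, 0.23671403]), 'eef_rot': array([ 1.79915117e+02, -7.56941533e-03, -2.28570157e+01]), 'contact_force': array([-0.19124209,  0.19149822,  0.08012562]), 'moment': array([0.01034441, 0.00019082, 0.02753545]), 'gripper_force': 0.0, 'gripper_width': 0.08784509224510505}
```

View pics/scene0.png

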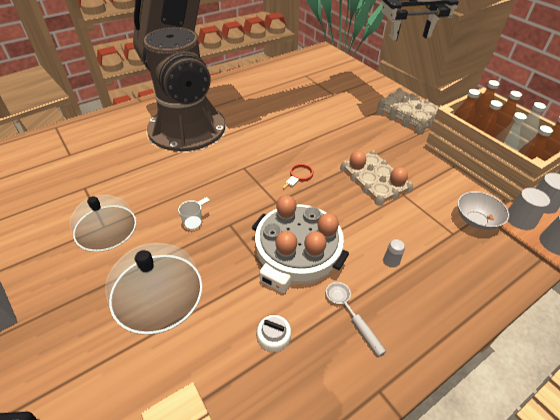

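View pics/top0.png

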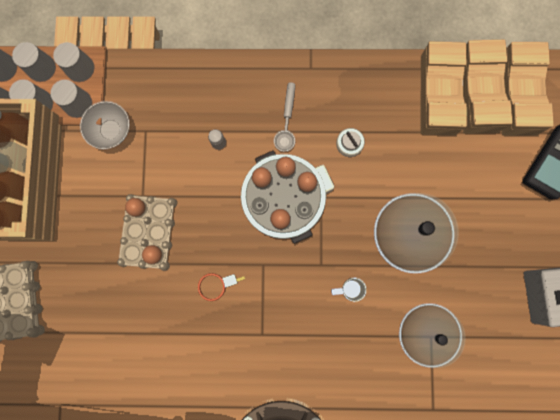

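The scene picture shows the large lid with its knob at about (145,260) and the small look-alike lid at (95,203). In the top picture the tray eggs are near (135,207) and (152,255), the cooker's axis is near (284,195), the empty cups are near (260,205) and (304,210), and the large lid's knob is near (427,228).

```bash
cat > h.py <<'E'
import cv2,numpy as np
def ray(m,p):
    K=m["camera_matrix"];R=cv2.Rodrigues(m["rvec"])[0];t=m["tvec"]
    d=R.T@np.linalg.solve(K,[p[0],p[1],1.]);return -R.T@t,d/np.linalg.norm(d)
def onz(m,p,z):
    o,d=ray(m,p);return o+d*(z-o[2])/d[2]
def tri(m1,p1,m2,p2):
    (a,d),(b,e)=ray(m1,p1),ray(m2,p2)
    s=np.linalg.lstsq(np.c_[d,-e],b-a,rcond=None)[0];x=a+d*s[0];y=b+e*s[1];return (x+y)/2,np.linalg.norm(x-y)
def blobs(mask,amin):
    n,l,s,c=cv2.connectedComponentsWithStats(mask.astype(np.uint8))
    return [(c[i].round(1),s[i]) for i in range(1,n) if s[i,4]>amin]
E
python3 - <<'E'
from h import *
from plant import camera_model,r
out={}
for n in("scene","top"):
    im=cv2.imread(f"pics/{n}0.png");h=cv2.cvtColor(im,cv2.COLOR_BGR2HSV)
    H,S,V=[h[...,i].astype(int) for i in range(3)]
    eg=((H<10)|(H>174))&(S>110)&(V>60)
    print(n,"eggs");[print(*b) for b in blobs(cv2.morphologyEx(eg.astype(np.uint8),cv2.MORPH_OPEN,np.ones((5,5))),60) ]
    print(n,"dark");[print(*b) for b in blobs((V<45),40)]
m=camera_model("top")
im=cv2.imread("pics/top0.png");h=cv2.cvtColor(im,cv2.COLOR_BGR2HSV)
w=((h[...,1]<40)&(h[...,2]>190)).astype(np.uint8)
for c in cv2.findContours(w,cv2.RETR_EXTERNAL,cv2.CHAIN_APPROX_NONE)[0]:
    if len(c)>60: print("white",cv2.minEnclosingCircle(c),cv2.boundingRect(c), cv2.fitEllipse(c))
E
```

```text
scene eggs
[54.9  5.8] [ 44   0  23  14 268]
[233.3   3. ] [221   0  31   9 186]
[334.7   5.6] [331   1   8  10  73]
[520.9   7.8] [512   0  19  18 270]
[207.8   7.6] [198   3  21  11 178]
[250.8   9.3] [239   4  24  11 185]
[545.7  16.5] [530   4  30  27 555]
[ 8.2 14.5] [  0   7  19  16 255]
[220.4  15.8] [205  10  31  12 215]
[269.7  18.9] [262  13  18  14 139]
[58.7 22.2] [ 46  15  27  16 330]
[312.2  20.7] [306  15  14  12 116]
[334.5  19.5] [331  15   8  10  73]
[250.6  22.6] [244  17  17  14 140]
[118.8  26. ] [104  18  30  17 374]
[525.8  32.9] [503  19  47  29 804]
[228.1  27.2] [222  22  16  14 130]
[10.8 32.2] [  0  24  24  18 328]
[95.6 32.3] [ 89  25  13  14 128]
[306.1  29.5] [299  24  15  12 120]
[205.8  31.3] [199  26  17  14 132]
[67.1 37.4] [ 57  30  21  16 259]
[319.8  37.1] [316  33   9   9  68]
[374.8  40.4] [368  35  14  12 133]
[554.4  45.7] [548  36  12  20 190]
[503.8  46.7] [496  39  17  17 221]
[19.2 48. ] [  6  40  27  17 337]
[128.3  46.6] [124  43  10   9  71]
[368.3  51.4] [359  45  19  14 179]
[70.1 53. ] [ 58  46  25  15 277]
[104.5  51.8] [ 97  47  1
[... 1042 characters left out ...]
3]
white ((345.5, 289.5), 13.946425437927246) (332, 281, 28, 17) ((348.1954345703125, 289.296630859375), (14.802809715270996, 27.373798370361328), 81.57073211669922)
white ((379.0, 229.5), 17.52864646911621) (375, 212, 6, 36) ((384.5690002441406, 230.01602172851562), (19.326427459716797, 41.75990676879883), 3.7413926124572754)
white ((286.7547912597656, 193.4490509033203), 46.22145462036133) (241, 155, 92, 83) ((284.4801025390625, 194.91453552246094), (80.76091766357422, 88.81475067138672), 68.24620056152344)
white ((350.48779296875, 140.86585998535156), 12.898865699768066) (338, 129, 26, 25) ((350.4753112792969, 140.9379119873047), (24.31587028503418, 25.25657844543457), 103.30620574951172)
```

```bash
python3 - <<'E'
import cv2,numpy as np
a=cv2.imread("pics/top0.png");
cv2.imwrite("pics/c0.png",np.hstack([cv2.resize(a[140:250,230:340],(400,400),interpolation=2),cv2.resize(a[180:280,360:460],(400,400),interpolation=2)]))
E
```

```text
(no output)
```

View pics/c0.png

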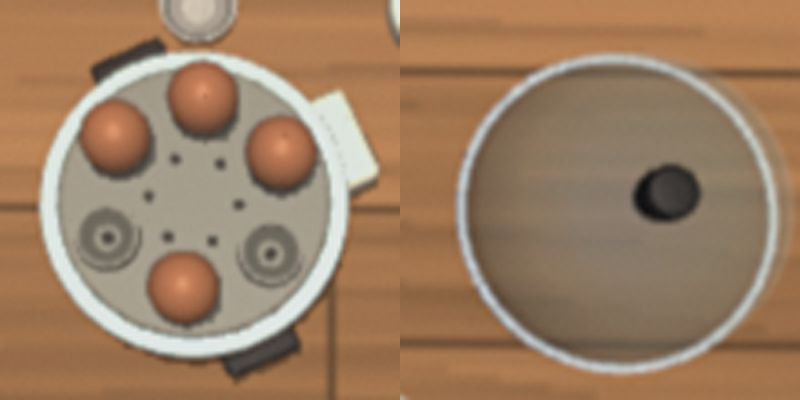

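The crop shows the empty cups' dark centres at top pixels (259.2,204.9) and (304.0,209.6), the large lid's knob top at (427.7,227.2), and its rim circle centred near (414.2,232.9).

```bash
python3 - <<'E'
from h import *
from plant import camera_model,r
M={n:camera_model(n) for n in("scene","top")}
im={n:cv2.imread(f"pics/{n}0.png") for n in M}
B={}
for n,boxes in(("top",((115,195,180,272),(248,162,320,228))),("scene",((345,145,412,195),(260,190,345,262)))):
    h=cv2.cvtColor(im[n],cv2.COLOR_BGR2HSV);B[n]=[]
    for x0,y0,x1,y1 in boxes:
        s=(h[y0:y1,x0:x1,1]>125)&(h[y0:y1,x0:x1,0]<11)
        s=cv2.morphologyEx(s.astype(np.uint8),cv2.MORPH_OPEN,np.ones((5,5)))
        for c,st in blobs(s,60): B[n].append(c+[x0,y0]); print(n,B[n][-1],st)
for p in B["top"]:
    for q in B["scene"]:
        x,e=tri(M["top"],p,M["scene"],q)
        if e<.008 and .02<x[2]<.11: print(p,q,x.round(4),round(e,4), "onz", onz(M["top"],p,.036 if p[0]<200 else .092).round(4))
t=M["top"]
ca=onz(t,(259.2,204.9),.0625);cb=onz(t,(304.0,209.6),.0625);print("cups",ca,cb)
print("rimcentre",onz(t,(284,196),.054))
print("knob",onz(t,(427.7,227.2),.128),tri(t,(427.2,227.6),M["scene"],(145,261)),"rim",onz(t,(414.2,232.9),0))
E
```

```text
scene [357.3 160.9] [  6  11  15  11 137]
scene [398.2 177.5] [ 46  26  16  14 162]
scene [285.6 208.5] [ 17  11  19  16 213]
scene [327.5 225.6] [ 58  27  20  18 239]
scene [285.5 244.7] [ 16  46  21  17 254]
scene [314.9 245.7] [ 46  48  20  16 241]
cups [0.54951848 0.05234664 0.0625    ] [ 0.53958683 -0.04776444  0.0625    ]
rimcentre [ 0.57141018 -0.00280349  0.054     ]
knob [ 0.49541592 -0.30326351  0.128     ] (array([ 0.49695508, -0.30498675,  0.11089287]), np.float64(0.003875066730806139)) rim [ 0.4949922  -0.30653457  0.        ]
```

```bash
python3 - <<'E'
from h import *
from plant import camera_model,r
t=camera_model("top");im=cv2.imread("pics/top0.png");h=cv2.cvtColor(im,cv2.COLOR_BGR2HSV)
print(h[207,135],h[255,152],h[232,130],h[168,285])
for x0,y0,x1,y1,z in((115,190,180,275,.037),(248,155,320,230,.093)):
    c=im[y0:y1,x0:x1].astype(int); s=(c[...,2]-c[...,0]>55)&(h[y0:y1,x0:x1,0]<12)
    s=cv2.morphologyEx(s.astype(np.uint8),cv2.MORPH_OPEN,np.ones((5,5)))
    for q,st in blobs(s,60): print(q+[x0,y0],st,onz(t,q+[x0,y0],z).round(4))
w=camera_model("wrist");R=cv2.Rodrigues(w["rvec"])[0];s=r.get_state()
from scipy.spatial.transform import Rotation as Ro
T=Ro.from_euler("xyz",s["eef_rot"],degrees=True).as_matrix()
print("cam in tool",T.T@(-R.T@w["tvec"]-s["tcp_pos"]),"axis",T.T@R.T,w["camera_matrix"])
E
```

```text
[ 11 138 192] [ 11 139 192] [ 18  70 205] [ 11 139 185]
[134.  206.4] [ 11   9  17  16 232] [0.5479 0.3414 0.037 ]
[150.9 254.1] [ 28  56  17  17 246] [0.439  0.2977 0.037 ]
[285.3 165.6] [ 29   2  18  18 261] [ 0.6326 -0.0056  0.093 ]
[261.  176.4] [  5  13  17  18 256] [0.6082 0.0474 0.093 ]
[306.9 180.7] [ 51  17  17  18 257] [ 0.5992 -0.0531  0.093 ]
[279.8 218.3] [ 23  55  18  18 265] [0.5161 0.0053 0.093 ]
cam in tool [ 0.07931227  0.00096811 -0.14675031] axis [[-3.54587410e-04 -9.56214729e-01 -2.92665793e-01]
 [ 9.99999937e-01 -3.38014601e-04 -1.07196839e-04]
 [ 3.57788493e-06 -2.92665812e-01  9.56214789e-01]] [[306.2242318    0.         276.06177449]
 [  0.         306.2242318  211.92238743]
 [  0.           0.           1.        ]]
```

```bash
cat >> h.py <<'E'
def plan(tgt,psi,N=1,start=None):
    """print tool-frame numbers (tx,ty,tz,turn) for N equal calls to world TCP tgt, yaw psi"""
    from plant import r
    s=r.get_state();p,y=(np.array(s["tcp_pos"]),s["eef_rot"][2]) if start is None else (np.array(start[0]),start[1])
    D=(np.array(tgt)-p)/N;dy=((psi-y+180)%360-180)/N
    print("from",p.round(4),round(y,2),"rot",np.round(s["eef_rot"],2),"F",np.round(s["contact_force"],1))
    for i in range(N):
        a=np.radians(y+i*dy);c,q=np.cos(a),np.sin(a)
        print(np.round([(c*D[0]+q*D[1])/.12,(q*D[0]-c*D[1])/.12,-D[2]/.12,-dy/360],4))
E
python3 -c "
from h import *
plan((.4935,.3195,.18),-94.7,3)"
```

```text
from [0.262  0.6216 0.2367] -22.86 rot [ 1.7992e+02 -1.0000e-02 -2.2860e+01] F [-0.2  0.2  0.1]
[0.9186 0.5236 0.1575 0.0665]
[1.0521 0.1056 0.1575 0.0665]
[ 1.0044 -0.3305  0.1575  0.0665]
```

Request:
{"name": "drive_tool", "arguments": {"increments": [[[1,0.92,0.52,0.16,0.067],[1,0.92,0.52,0.16,0.067],[1,0.92,0.52,0.16,0.067],[1,0.92,0.52,0.16,0.067],[1,0.92,0.52,0.16,0.067]]]}}

```text
time_s: 0.72
tcp_pos: [0.3393, 0.5221, 0.2183]
eef_rot: [180.0, 0.0, -46.9]
contact_force: [0.1, -0.1, -0.1]
gripper_width: 0.0877
gripper_force: 0.0
```

Request:
{"name": "drive_tool", "arguments": {"increments": [[[1,1,0.1,0.16,0.067],[1,1,0.1,0.16,0.067],[1,1,0.1,0.16,0.067],[1,1,0.1,0.16,0.067],[1,1,0.1,0.16,0.067]]]}}

```text
time_s: 1.35
tcp_pos: [0.4123, 0.4267, 0.1992]
eef_rot: [-180.0, 0.0, -70.9]
contact_force: [-0.6, 0.2, -0.2]
gripper_width: 0.0876
gripper_force: 0.0
```

Request:
{"name": "drive_tool", "arguments": {"increments": [[[1,1,-0.33,0.16,0.067],[1,1,-0.33,0.16,0.067],[1,1,-0.33,0.16,0.067],[1,1,-0.33,0.16,0.067],[1,1,-0.33,0.16,0.067]]]}}

```text
time_s: 1.98
tcp_pos: [0.4887, 0.3261, 0.1801]
eef_rot: [-180.0, 0.0, -95.0]
contact_force: [-0.1, -0.6, -0.1]
gripper_width: 0.0877
gripper_force: 0.0
```

```bash
python3 - <<'E'
from h import *
from plant import camera_model,r,capture
import pickle
m=camera_model("wrist");im=capture("wrist");b=cv2.cvtColor(im,cv2.COLOR_RGB2BGR);cv2.imwrite("pics/w1.png",b)
pickle.dump(m,open("w1.pkl","wb"))
h=cv2.cvtColor(b,cv2.COLOR_BGR2HSV)
s=(b[...,2].astype(int)-b[...,0]>55)&(h[...,0]<13)&(h[...,1]>115)
s=cv2.morphologyEx(s.astype(np.uint8),cv2.MORPH_OPEN,np.ones((9,9)))
for q,st in blobs(s,500): print(q,st,onz(m,q,.037).round(4))
plan((.5,.3,.2),-94.7)
E
```

```text
[327.2 166.3] [ 307  149   40   36 1224] [0.437  0.2939 0.037 ]
[216.1 224.4] [ 198  207   39   36 1057] [0.5502 0.3424 0.037 ]
from [0.4886 0.3262 0.1801] -95.04 rot [-1.7999e+02  2.0000e-02 -9.5040e+01] F [0.1 0.2 0. ]
[ 0.2089 -0.1135 -0.1655 -0.0009]
```

View pics/w1.png

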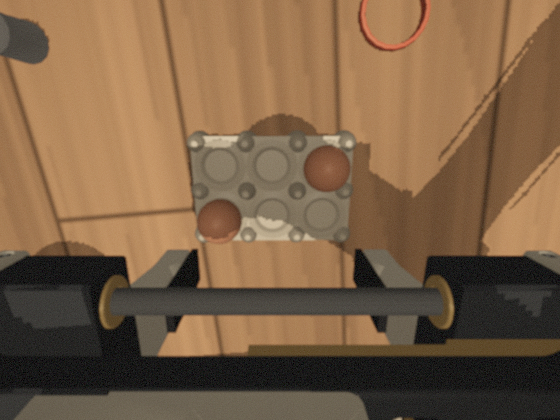

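The wrist picture shows the tray aligned with the jaws, with eggs at about (327,169) and (219,221). That puts them at E1 (0.548,0.340) and E2 (0.438,0.297), which agrees with the top view to about 2 mm.

```bash
python3 -c "
from h import *
plan((.548,.340,.08),-95)"
```

```text
from [0.4886 0.3262 0.1801] -95.04 rot [-1.7999e+02  2.0000e-02 -9.5040e+01] F [0.1 0.2 0. ]
[-1.583e-01 -4.827e-01  8.345e-01 -1.000e-04]
```

Request:
{"name": "drive_tool", "arguments": {"increments": [[[1,-0.16,-0.48,0,0],[1,-0.16,-0.48,0.3,0],[1,-0.16,-0.48,0.6,0],[1,-0.16,-0.48,0.83,0],[1,-0.16,-0.48,0.83,0]]], "squeeze": 8}}

```text
time_s: 2.65
tcp_pos: [0.5466, 0.3387, 0.0782]
eef_rot: [179.8, -0.2, -95.1]
contact_force: [-0.0, 0.0, 0.6]
gripper_width: 0.0878
gripper_force: 0.0
```

Request:
{"name": "drive_tool", "arguments": {"increments": [[[1,0,0,0.13,0],[1,0,0,0.26,0],[1,0,0,0.39,0],[0.6,0,0,0.39,0],[0.3,0,0,0.39,0]]]}}

```text
time_s: 3.28
tcp_pos: [0.5485, 0.339, 0.0337]
eef_rot: [-180.0, 0.0, -95.2]
contact_force: [-0.4, -0.2, 0.3]
gripper_width: 0.0732
gripper_force: 0.0
```

Request:
{"name": "drive_tool", "arguments": {"increments": [[[0.15,0,0,0,0],[0.1,0,0,0,0],[0.05,0,0,0,0],[0,0,0,0,0],[-0.05,0,0,0,0]]]}}

```text
time_s: 3.9
tcp_pos: [0.5473, 0.3389, 0.0338]
eef_rot: [179.9, -0.0, -95.2]
contact_force: [-5.6, 0.6, 4.7]
gripper_width: 0.0433
gripper_force: 8.0
```

Request:
{"name": "drive_tool", "arguments": {"increments": [[[-0.15,0,0,0,0],[-0.3,0,0,0,0],[-0.3,0,0,0,0]]]}}

```text
time_s: 4.28
tcp_pos: [0.5473, 0.3389, 0.0338]
eef_rot: [179.9, -0.0, -95.2]
contact_force: [-6.2, 1.0, 4.7]
gripper_width: 0.0431
gripper_force: 8.0
```

```bash
python3 -c "
from h import *
plan((.558,.105,.20),-95,2,((.5473,.3389,.1338),-95.2))"
```

```text
from [0.5473 0.3389 0.1338] -95.2 rot [ 1.7994e+02 -2.0000e-02 -9.5210e+01] F [-6.2  1.   4.7]
[ 9.665e-01 -1.327e-01 -2.758e-01 -3.000e-04]
[ 9.668e-01 -1.310e-01 -2.758e-01 -3.000e-04]
```

Request:
{"name": "drive_tool", "arguments": {"increments": [[[-0.3,0,0,-0.05,0],[-0.3,0,0,-0.15,0],[-0.3,0,0,-0.4,0],[-0.3,0,0,-0.65,0],[-0.3,0,0,-0.83,0]]]}}

```text
time_s: 4.9
tcp_pos: [0.5489, 0.3393, 0.1357]
eef_rot: [-179.9, 0.1, -95.2]
contact_force: [0.6, 0.8, -0.5]
gripper_width: 0.0434
gripper_force: 8.0
```

Request:
{"name": "drive_tool", "arguments": {"increments": [[[-0.3,0.15,-0.02,-0.1,0],[-0.3,0.4,-0.05,-0.2,0],[-0.3,0.7,-0.1,-0.27,0],[-0.3,0.97,-0.13,-0.27,0],[-0.3,0.97,-0.13,-0.27,0]]]}}

```text
time_s: 5.52
tcp_pos: [0.5526, 0.2177, 0.1658]
eef_rot: [180.0, -0.0, -95.4]
contact_force: [0.4, 0.9, -0.5]
gripper_width: 0.0436
gripper_force: 8.0
```

Request:
{"name": "drive_tool", "arguments": {"increments": [[[-0.3,0.25,-0.04,-0.1,0],[-0.3,0.55,-0.07,-0.2,0],[-0.3,0.85,-0.11,-0.27,0],[-0.3,0.97,-0.13,-0.27,0],[-0.3,0.97,-0.13,-0.27,0]]]}}

```text
time_s: 6.15
tcp_pos: [0.5579, 0.1031, 0.1977]
eef_rot: [180.0, -0.0, -95.3]
contact_force: [-0.8, -0.6, -0.6]
gripper_width: 0.0431
gripper_force: 8.0
```

```bash
python3 - <<'E'
from h import *
from plant import camera_model,r,capture
import pickle
m=camera_model("wrist");im=capture("wrist");b=cv2.cvtColor(im,cv2.COLOR_RGB2BGR);cv2.imwrite("pics/w2.png",b)
pickle.dump((m,r.get_state()),open("w2.pkl","wb"))
plan((.558,.105,.20),-95)
K=m["camera_matrix"]
for n,p in(("a",(.5495,.0523,.0625)),("b",(.5396,-.0478,.0625)),("tcp",r.get_state()["tcp_pos"])): print(n,cv2.projectPoints(np.array([p],float),m["rvec"],m["tvec"],K,None)[0].ravel())
E
```

```text
from [0.5579 0.1039 0.1976] -95.27 rot [179.97  -0.   -95.27] F [ 0.4 -0.  -0.8]
[-0.0093  0.0004 -0.0199 -0.0008]
a [279.6357812  151.46824825]
b [280.73741155  25.85765727]
tcp [275.46183631 276.28273325]
```

View pics/w2.png

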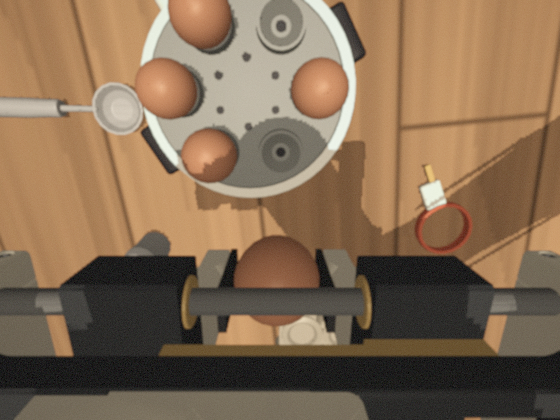

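The picture shows the empty cups at (280.5,152) and (281.5,25.5), within 1 px of the prediction. The egg is held upright and centred at (277,281).

```bash
python3 -c "
from h import *
plan((.549,.052,.17),-155.7,2)"
```

```text
from [0.5579 0.1039 0.1976] -95.27 rot [179.97  -0.   -95.27] F [ 0.4 -0.  -0.8]
[0.2187 0.0173 0.1151 0.0839]
[ 0.1977 -0.0951  0.1151  0.0839]
```

Request:
{"name": "drive_tool", "arguments": {"increments": [[[-0.3,0.05,0,0.03,0.02],[-0.3,0.12,0.01,0.06,0.045],[-0.3,0.18,0.017,0.09,0.065],[-0.3,0.22,0.017,0.115,0.084],[-0.3,0.22,0.017,0.115,0.084]]]}}

```text
time_s: 6.82
tcp_pos: [0.5534, 0.0787, 0.1835]
eef_rot: [180.0, -0.1, -125.4]
contact_force: [-0.3, 0.5, -0.8]
gripper_width: 0.0432
gripper_force: 8.0
```

Request:
{"name": "drive_tool", "arguments": {"increments": [[[-0.3,0.05,-0.02,0.03,0.02],[-0.3,0.1,-0.05,0.06,0.045],[-0.3,0.15,-0.07,0.09,0.065],[-0.3,0.2,-0.095,0.115,0.084],[-0.3,0.2,-0.095,0.115,0.084]]]}}

```text
time_s: 7.45
tcp_pos: [0.549, 0.0523, 0.1701]
eef_rot: [180.0, -0.0, -155.5]
contact_force: [-0.3, 0.4, 0.2]
gripper_width: 0.0435
gripper_force: 8.0
```

```bash
python3 -c "
from h import *
plan((.549,.052,.098),-155.7)"
```

```text
from [0.549  0.0523 0.1701] -155.5 rot [ 1.800e+02 -3.000e-02 -1.555e+02] F [-0.3  0.4  0.2]
[ 1.000e-03 -2.500e-03  6.008e-01  6.000e-04]
```

Request:
{"name": "drive_tool", "arguments": {"increments": [[[-0.3,0,0,0.12,0],[-0.3,0,0,0.28,0],[-0.3,0,0,0.44,0],[-0.3,0,0,0.55,0],[-0.3,0,0,0.6,0]]]}}

```text
time_s: 8.07
tcp_pos: [0.5487, 0.052, 0.0972]
eef_rot: [-180.0, -0.1, -155.6]
contact_force: [-0.4, -0.5, 0.0]
gripper_width: 0.043
gripper_force: 8.0
```

Request:
{"name": "drive_tool", "arguments": {"increments": [[[-0.3,0,0,0.01,0],[-0.3,0,0,0.02,0],[-0.3,0,0,0.03,0],[-0.3,0,0,0.03,0]]]}}

```text
time_s: 8.57
tcp_pos: [0.5492, 0.052, 0.095]
eef_rot: [180.0, 0.0, -155.7]
contact_force: [-0.4, -0.5, -0.0]
gripper_width: 0.0434
gripper_force: 8.0
```

Request:
{"name": "drive_tool", "arguments": {"increments": [[[-0.3,0,0,0.01,0],[-0.3,0,0,0.02,0],[-0.3,0,0,0.02,0]]]}}

```text
time_s: 8.95
tcp_pos: [0.549, 0.0519, 0.0922]
eef_rot: [180.0, -0.0, -155.7]
contact_force: [-0.0, 0.3, -0.5]
gripper_width: 0.0434
gripper_force: 8.0
```

Request:
{"name": "drive_tool", "arguments": {"increments": [[[-0.3,0,0,0.008,0],[-0.3,0,0,0.016,0],[-0.3,0,0,0.016,0]]]}}

```text
time_s: 9.32
tcp_pos: [0.5491, 0.0521, 0.0904]
eef_rot: [180.0, 0.0, -155.7]
contact_force: [-0.7, -0.3, 0.1]
gripper_width: 0.0434
gripper_force: 8.0
```

Request:
{"name": "drive_tool", "arguments": {"increments": [[[-0.3,0,0,0.008,0],[-0.3,0,0,0.008,0]]]}}

```text
time_s: 9.57
tcp_pos: [0.5495, 0.0523, 0.09]
eef_rot: [-180.0, 0.1, -155.7]
contact_force: [-0.6, 0.9, 4.0]
gripper_width: 0.0434
gripper_force: 8.0
```

Request:
{"name": "drive_tool", "arguments": {"increments": [[[-0.3,0,0,0.008,0],[-0.3,0,0,0.008,0]]]}}

```text
time_s: 9.82
tcp_pos: [0.5497, 0.0526, 0.0895]
eef_rot: [180.0, 0.1, -155.7]
contact_force: [-2.5, 3.1, 7.8]
gripper_width: 0.0432
gripper_force: 8.0
```

Request:
{"name": "drive_tool", "arguments": {"increments": [[[-0.05,0,0,0,0],[0.05,0,0,0,0],[0.15,0,0,0,0],[0.35,0,0,0,0],[0.6,0,0,0,0]]], "squeeze": 4}}

```text
time_s: 10.45
tcp_pos: [0.5489, 0.0518, 0.0883]
eef_rot: [-180.0, -0.0, -155.7]
contact_force: [-0.7, 0.1, 0.3]
gripper_width: 0.0639
gripper_force: 0.0
```

Request:
{"name": "drive_tool", "arguments": {"increments": [[[0.8,0,0,0,0],[0.8,0,0,-0.1,0],[0.8,0,0,-0.3,0],[0.8,0,0,-0.6,0],[0.8,0,0,-0.9,0]]]}}

```text
time_s: 11.08
tcp_pos: [0.549, 0.0519, 0.1985]
eef_rot: [-180.0, 0.0, -155.7]
contact_force: [0.8, -0.3, -0.3]
gripper_width: 0.0792
gripper_force: 0.0
```

```bash
python3 - <<'E'
from h import *
from plant import camera_model,r,capture
plan((.48,.20,.17),-95,3)
plan((.438,.297,.15),-95,3)
cv2.imwrite("pics/s1.png",cv2.cvtColor(np.vstack([capture("scene")[150:300,200:420].repeat(2,0).repeat(2,1),capture("top")[140:250,210:430].repeat(2,0).repeat(2,1)]),cv2.COLOR_RGB2BGR))
E
```

```text
from [0.549  0.0519 0.1985] -155.68 rot [-1.7999e+02  3.0000e-02 -1.5568e+02] F [ 0.8 -0.3 -0.3]
[ 0.0054  0.4539  0.0791 -0.0562]
[-0.1519  0.4278  0.0791 -0.0562]
[-0.2904  0.3489  0.0791 -0.0562]
from [0.549  0.0519 0.1985] -155.68 rot [-1.7999e+02  3.0000e-02 -1.5568e+02] F [ 0.8 -0.3 -0.3]
[ 7.000e-04  7.475e-01  1.347e-01 -5.620e-02]
[-0.2578  0.7016  0.1347 -0.0562]
[-0.4845  0.5692  0.1347 -0.0562]
```

View pics/s1.png

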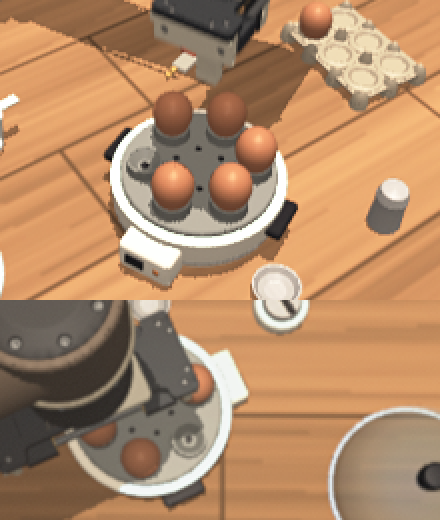

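The first egg stands upright in cup a, level with the others (scene crop, top at about (227,115)).

Request:
{"name": "drive_tool", "arguments": {"increments": [[[1,0,0.2,0.03,-0.02],[1,0,0.45,0.08,-0.04],[1,0,0.75,0.13,-0.056],[1,0,0.75,0.13,-0.056],[1,0,0.75,0.13,-0.056]]]}}

```text
time_s: 11.8
tcp_pos: [0.5121, 0.1341, 0.1813]
eef_rot: [-180.0, 0.0, -135.5]
contact_force: [-0.4, 0.1, -0.1]
gripper_width: 0.0878
gripper_force: 0.0
```

Request:
{"name": "drive_tool", "arguments": {"increments": [[[1,-0.12,0.35,0.06,-0.03],[1,-0.26,0.7,0.13,-0.056],[1,-0.26,0.7,0.13,-0.056],[1,-0.26,0.7,0.13,-0.056]]]}}

```text
time_s: 12.3
tcp_pos: [0.4758, 0.2154, 0.1655]
eef_rot: [-180.0, -0.0, -115.5]
contact_force: [0.3, 0.3, 0.8]
gripper_width: 0.0876
gripper_force: 0.0
```

Request:
{"name": "drive_tool", "arguments": {"increments": [[[1,-0.24,0.28,0.06,-0.03],[1,-0.48,0.57,0.13,-0.056],[1,-0.48,0.57,0.13,-0.056],[1,-0.48,0.57,0.13,-0.056]]]}}

```text
time_s: 12.8
tcp_pos: [0.4388, 0.2964, 0.1499]
eef_rot: [-180.0, -0.0, -95.4]
contact_force: [0.8, -0.1, -0.3]
gripper_width: 0.0875
gripper_force: 0.0
```

```bash
python3 -c "
from h import *
plan((.4375,.297,.08),-95)"
```

```text
from [0.4388 0.2964 0.1499] -95.35 rot [-1.800e+02 -1.000e-02 -9.535e+01] F [ 0.8 -0.1 -0.3]
[-0.0042  0.0116  0.5825 -0.001 ]
```

Request:
{"name": "drive_tool", "arguments": {"increments": [[[1,-0.004,0.011,0.15,0],[1,-0.004,0.011,0.35,0],[1,-0.004,0.011,0.58,0],[1,-0.004,0.011,0.75,0],[1,-0.004,0.011,0.85,0]]], "squeeze": 8}}

```text
time_s: 13.42
tcp_pos: [0.4376, 0.2963, 0.0471]
eef_rot: [180.0, -0.0, -95.4]
contact_force: [0.3, 0.1, 0.2]
gripper_width: 0.0877
gripper_force: 0.0
```

Request:
{"name": "drive_tool", "arguments": {"increments": [[[1,0,0,0.07,0],[1,0,0,0.12,0],[0.6,0,0,0.12,0],[0.3,0,0,0.12,0],[0.15,0,0,0.12,0]]]}}

```text
time_s: 14.05
tcp_pos: [0.4372, 0.2981, 0.0338]
eef_rot: [-180.0, 0.0, -95.2]
contact_force: [-0.3, -0.5, 0.8]
gripper_width: 0.0632
gripper_force: 0.0
```

Request:
{"name": "drive_tool", "arguments": {"increments": [[[0.1,0,0,0,0],[0.05,0,0,0,0],[0,0,0,0,0],[-0.1,0,0,0,0],[-0.3,0,0,0,0]]]}}

```text
time_s: 14.68
tcp_pos: [0.438, 0.2983, 0.0339]
eef_rot: [-179.9, 0.1, -95.2]
contact_force: [5.6, -1.1, 3.9]
gripper_width: 0.0432
gripper_force: 8.0
```

Request:
{"name": "drive_tool", "arguments": {"increments": [[[-0.3,0,0,-0.05,0],[-0.3,0,0,-0.15,0],[-0.3,0,0,-0.4,0],[-0.3,0,0,-0.7,0],[-0.3,0,0,-0.95,0]]]}}

```text
time_s: 15.3
tcp_pos: [0.4367, 0.2977, 0.1492]
eef_rot: [-180.0, 0.0, -95.2]
contact_force: [-0.2, 0.4, -0.0]
gripper_width: 0.0434
gripper_force: 8.0
```

```bash
python3 -c "
from h import *
plan((.539,-.048,.185),-35.6,4)"
```

```text
from [0.4367 0.2977 0.1492] -95.2 rot [-1.80e+02  3.00e-02 -9.52e+01] F [-0.2  0.4 -0. ]
[ 0.6979 -0.2775 -0.0745 -0.0414]
[ 0.7458 -0.0887 -0.0745 -0.0414]
[ 0.7435  0.1061 -0.0745 -0.0414]
[ 0.6912  0.2937 -0.0745 -0.0414]
```

Request:
{"name": "drive_tool", "arguments": {"increments": [[[-0.3,0.15,-0.06,-0.04,-0.01],[-0.3,0.35,-0.14,-0.075,-0.022],[-0.3,0.55,-0.22,-0.075,-0.032],[-0.3,0.7,-0.28,-0.075,-0.0414],[-0.3,0.7,-0.28,-0.075,-0.0414]]]}}

```text
time_s: 15.92
tcp_pos: [0.4626, 0.21, 0.1568]
eef_rot: [180.0, 0.0, -80.4]
contact_force: [0.1, 0.3, -0.5]
gripper_width: 0.0435
gripper_force: 8.0
```

Request:
{"name": "drive_tool", "arguments": {"increments": [[[-0.3,0.2,-0.02,-0.04,-0.012],[-0.3,0.4,-0.05,-0.075,-0.022],[-0.3,0.6,-0.07,-0.075,-0.032],[-0.3,0.745,-0.089,-0.075,-0.0414],[-0.3,0.745,-0.089,-0.075,-0.0414]]]}}

```text
time_s: 16.55
tcp_pos: [0.4884, 0.1245, 0.1656]
eef_rot: [-180.0, 0.0, -65.5]
contact_force: [-0.3, 1.0, -0.4]
gripper_width: 0.0431
gripper_force: 8.0
```

Request:
{"name": "drive_tool", "arguments": {"increments": [[[-0.3,0.2,0.02,-0.04,-0.012],[-0.3,0.4,0.05,-0.075,-0.022],[-0.3,0.6,0.08,-0.075,-0.032],[-0.3,0.745,0.106,-0.075,-0.0414],[-0.3,0.745,0.106,-0.075,-0.0414]]]}}

```text
time_s: 17.18
tcp_pos: [0.5141, 0.0383, 0.1744]
eef_rot: [180.0, 0.0, -50.6]
contact_force: [0.4, 0.1, -0.2]
gripper_width: 0.0432
gripper_force: 8.0
```

Request:
{"name": "drive_tool", "arguments": {"increments": [[[-0.3,0.2,0.07,-0.04,-0.012],[-0.3,0.4,0.16,-0.075,-0.022],[-0.3,0.6,0.24,-0.075,-0.032],[-0.3,0.69,0.294,-0.075,-0.0414],[-0.3,0.69,0.294,-0.075,-0.0414]]]}}

```text
time_s: 17.8
tcp_pos: [0.5396, -0.0477, 0.1833]
eef_rot: [180.0, 0.0, -35.7]
contact_force: [-0.1, -0.1, -0.6]
gripper_width: 0.0433
gripper_force: 8.0
```

```bash
python3 -c "
from h import *
plan((.539,-.048,.097),-35.6)"
```

```text
from [ 0.5396 -0.0477  0.1833] -35.74 rot [ 1.800e+02  1.000e-02 -3.574e+01] F [-0.1 -0.1 -0.6]
[-2.500e-03  5.100e-03  7.188e-01 -4.000e-04]
```

Request:
{"name": "drive_tool", "arguments": {"increments": [[[-0.3,-0.002,0.005,0.15,0],[-0.3,-0.002,0.005,0.35,0],[-0.3,-0.002,0.005,0.55,0],[-0.3,-0.002,0.005,0.67,0],[-0.3,-0.002,0.005,0.71,0]]]}}

```text
time_s: 18.42
tcp_pos: [0.5388, -0.0479, 0.0975]
eef_rot: [179.9, 0.0, -35.6]
contact_force: [-0.2, 0.9, 0.8]
gripper_width: 0.0435
gripper_force: 8.0
```

Request:
{"name": "drive_tool", "arguments": {"increments": [[[-0.3,0,0,0.01,0],[-0.3,0,0,0.02,0],[-0.3,0,0,0.03,0],[-0.3,0,0,0.04,0],[-0.3,0,0,0.04,0]]]}}

```text
time_s: 19.05
tcp_pos: [0.539, -0.0486, 0.0934]
eef_rot: [-180.0, -0.0, -35.6]
contact_force: [0.5, 0.2, -0.4]
gripper_width: 0.0431
gripper_force: 8.0
```

Request:
{"name": "drive_tool", "arguments": {"increments": [[[-0.3,0,0,0.008,0],[-0.3,0,0,0.016,0],[-0.3,0,0,0.016,0]]]}}

```text
time_s: 19.42
tcp_pos: [0.5394, -0.0484, 0.0916]
eef_rot: [-180.0, -0.0, -35.6]
contact_force: [0.6, 0.9, 1.6]
gripper_width: 0.0434
gripper_force: 8.0
```

Request:
{"name": "drive_tool", "arguments": {"increments": [[[-0.3,0,0,0.008,0],[-0.3,0,0,0.012,0],[-0.3,0,0,0.012,0]]]}}

```text
time_s: 19.8
tcp_pos: [0.5399, -0.0482, 0.091]
eef_rot: [-179.9, -0.1, -35.6]
contact_force: [-1.5, 1.6, 8.5]
gripper_width: 0.0431
gripper_force: 8.0
```

Request:
{"name": "drive_tool", "arguments": {"increments": [[[-0.05,0,0,0,0],[0.05,0,0,0,0],[0.15,0,0,0,0],[0.35,0,0,0,0],[0.6,0,0,0,0]]], "squeeze": 4}}

```text
time_s: 20.42
tcp_pos: [0.5388, -0.0487, 0.0897]
eef_rot: [180.0, 0.0, -35.6]
contact_force: [-0.2, -0.5, 0.3]
gripper_width: 0.064
gripper_force: 0.0
```

Request:
{"name": "drive_tool", "arguments": {"increments": [[[0.8,0,0,0,0],[0.8,0,0,-0.1,0],[0.8,0,0,-0.35,0],[0.8,0,0,-0.7,0],[0.8,0,0,-1,0]]]}}

```text
time_s: 21.05
tcp_pos: [0.5392, -0.0486, 0.2125]
eef_rot: [-179.9, -0.1, -35.6]
contact_force: [0.8, 0.3, 0.4]
gripper_width: 0.0789
gripper_force: 0.0
```

```bash
python3 -c "
from h import *
plan((.4655,-.285,.225),-35.6,2)"
```

```text
from [ 0.5392 -0.0486  0.2125] -35.58 rot [-1.7995e+02 -6.0000e-02 -3.5580e+01] F [0.8 0.3 0.4]
[ 0.3235  0.9798 -0.0522  0.    ]
[ 0.3237  0.9797 -0.0522  0.    ]
```

Request:
{"name": "drive_tool", "arguments": {"increments": [[[1,0.12,0.35,-0.05,0],[1,0.24,0.75,-0.05,0],[1,0.32,0.98,-0.05,0],[1,0.32,0.98,-0.05,0]]]}}

```text
time_s: 21.55
tcp_pos: [0.5011, -0.1681, 0.217]
eef_rot: [-180.0, -0.0, -35.7]
contact_force: [0.3, -0.3, 0.2]
gripper_width: 0.0876
gripper_force: 0.0
```

Request:
{"name": "drive_tool", "arguments": {"increments": [[[1,0.12,0.35,-0.05,0],[1,0.24,0.75,-0.05,0],[1,0.32,0.98,-0.05,0],[1,0.32,0.98,-0.05,0]]]}}

```text
time_s: 22.05
tcp_pos: [0.4643, -0.2855, 0.2224]
eef_rot: [180.0, -0.0, -35.7]
contact_force: [0.4, 0.0, 0.9]
gripper_width: 0.0878
gripper_force: 0.0
```

```bash
python3 - <<'E'
from h import *
from plant import camera_model,r,capture
m=camera_model("wrist");b=cv2.cvtColor(capture("wrist"),cv2.COLOR_RGB2BGR)
t=cv2.cvtColor(capture("top"),cv2.COLOR_RGB2BGR);s=cv2.cvtColor(capture("scene"),cv2.COLOR_RGB2BGR)
import pickle;pickle.dump(m,open("w3.pkl","wb"))
q=cv2.projectPoints(np.array([[.4955,-.305,.128]]),m["rvec"],m["tvec"],m["camera_matrix"],None)[0].ravel();print("pred",q)
x,y=q.astype(int);y0=max(y-50,0);x0=x-50
g=cv2.cvtColor(b,cv2.COLOR_BGR2GRAY)[y0:y+50,x0:x+50]
for c,st in blobs(g<60,150): print(c+[x0,y0],st)
cv2.imwrite("pics/w3.png",np.hstack([b[:300],cv2.resize(t[145:245,230:340],(220,200)).repeat(1,0) if 0 else np.vstack([cv2.resize(t[145:245,230:340],(220,150)),cv2.resize(s[185:285,240:360],(220,150))])]))
E
```

```text
pred [271.8198496  174.64452927]
[271.6 172.3] [ 34  30  34  37 999]
```

View pics/w3.png

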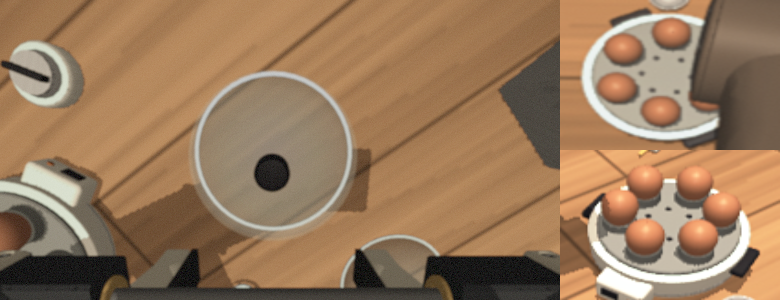

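The wrist picture shows the large lid's knob at (272,173), as predicted; the crops show all six eggs standing upright in the cooker. I'll compute the cooker's centre from the six vent holes in the two earlier views.

```bash
python3 - <<'E'
from h import *
from plant import camera_model
import pickle
m,_=pickle.load(open("w2.pkl","rb"));t=camera_model("top")
def dots(f,pts,w):
    g=cv2.cvtColor(cv2.imread(f),cv2.COLOR_BGR2GRAY).astype(float);o=[]
    for x,y in pts:
        x,y=int(round(x)),int(round(y));c=g[y-w:y+w+1,x-w:x+w+1];k=np.clip(np.median(c)-8-c,0,None);Y,X=np.mgrid[-w:w+1,-w:w+1]
        o.append((x+(k*X).sum()/k.sum(),y+(k*Y).sum()/k.sum()))
    return np.array(o)
a=dots("pics/w2.png",[(247,57),(275,75),(276,103),(249,127),(220,110),(218,75)],6)
b=dots("pics/top0.png",[(230+x/3.636-.4,140+y/3.636-.4) for x,y in((175,158),(220,163),(148,196),(239,205),(168,237),(212,241))],3)
for mm,d in((m,a),(t,b)):
    P=np.array([onz(mm,p,.061) for p in d]);c=P.mean(0);print(c.round(4),np.linalg.norm(P-c,axis=1).round(4))
w=pickle.load(open("w3.pkl","rb"));print("rim",onz(w,(273.5,151),0.001),"knob",onz(w,(271.8,174),.128))
plan((.4955,-.305,.107),-35.6)
E
```

```text
[ 5.73e-01 -4.00e-04  6.10e-02] [0.028  0.0277 0.0273 0.029  0.0282 0.028 ]
[ 5.734e-01 -3.000e-04  6.100e-02] [0.0283 0.028  0.0281 0.0279 0.0278 0.0279]
rim [ 0.49995074 -0.30861088  0.001     ] knob [ 0.49592654 -0.30529006  0.128     ]
from [ 0.4649 -0.2839  0.2223] -35.57 rot [-1.7999e+02 -2.0000e-02 -3.5570e+01] F [ 0.6  0.7 -0. ]
[ 3.095e-01 -4.900e-03  9.607e-01  1.000e-04]
```

Request:
{"name": "drive_tool", "arguments": {"increments": [[[1,0.31,-0.005,0.2,0],[1,0.31,-0.005,0.45,0],[1,0.31,-0.005,0.7,0],[1,0.31,-0.005,0.88,0],[1,0.31,-0.005,0.96,0]]], "squeeze": 20}}

```text
time_s: 22.82
tcp_pos: [0.4952, -0.3045, 0.1057]
eef_rot: [180.0, 0.1, -35.5]
contact_force: [-0.5, 0.7, 0.7]
gripper_width: 0.0874
gripper_force: 0.0
```

Request:
{"name": "drive_tool", "arguments": {"increments": [[[0.5,0,0,0,0],[0.1,0,0,0,0],[-0.1,0,0,0,0],[-0.25,0,0,0,0],[-0.35,0,0,0,0]]]}}

```text
time_s: 23.45
tcp_pos: [0.4952, -0.3057, 0.107]
eef_rot: [-180.0, -0.0, -35.6]
contact_force: [-1.2, -0.3, 0.2]
gripper_width: 0.0431
gripper_force: 0.0
```

Request:
{"name": "drive_tool", "arguments": {"increments": [[[-0.6,0,0,0,0],[-0.6,0,0,0,0],[-0.6,0,0,0,0]]]}}

```text
time_s: 23.82
tcp_pos: [0.4953, -0.3058, 0.1069]
eef_rot: [180.0, -0.0, -35.6]
contact_force: [-0.7, -1.1, 0.3]
gripper_width: 0.0295
gripper_force: 20.0
```

Request:
{"name": "drive_tool", "arguments": {"increments": [[[-0.6,0,0,-0.05,0],[-0.6,0,0,-0.2,0],[-0.6,0,0,-0.45,0],[-0.6,0,0,-0.75,0],[-0.6,0,0,-1,0]]]}}

```text
time_s: 24.45
tcp_pos: [0.4949, -0.3056, 0.2282]
eef_rot: [-180.0, -0.0, -35.6]
contact_force: [0.0, 0.1, -2.3]
gripper_width: 0.0297
gripper_force: 20.0
```

```bash
python3 -c "
from h import *
plan((.573,-.0003,.252),-35.6,3)"
```

```text
from [ 0.4949 -0.3056  0.2282] -35.6 rot [-179.99   -0.    -35.6 ] F [ 0.   0.1 -2.3]
[-0.3172 -0.8158 -0.0661  0.    ]
[-0.3172 -0.8158 -0.0661  0.    ]
[-0.3172 -0.8158 -0.0661  0.    ]
```

Request:
{"name": "drive_tool", "arguments": {"increments": [[[-0.6,-0.04,-0.1,-0.1,0],[-0.6,-0.1,-0.27,-0.2,0],[-0.6,-0.18,-0.47,-0.2,0],[-0.6,-0.26,-0.67,-0.2,0],[-0.6,-0.317,-0.816,-0.2,0]]]}}

```text
time_s: 25.08
tcp_pos: [0.5209, -0.2023, 0.25]
eef_rot: [180.0, 0.1, -35.6]
contact_force: [0.4, -0.1, -2.2]
gripper_width: 0.0297
gripper_force: 20.0
```

Request:
{"name": "drive_tool", "arguments": {"increments": [[[-0.6,-0.08,-0.2,0,0],[-0.6,-0.16,-0.4,0,0],[-0.6,-0.24,-0.6,0,0],[-0.6,-0.317,-0.816,0,0],[-0.6,-0.317,-0.816,0,0]]]}}

```text
time_s: 25.7
tcp_pos: [0.5474, -0.1004, 0.2502]
eef_rot: [180.0, 0.1, -35.5]
contact_force: [0.0, -0.6, -2.0]
gripper_width: 0.0293
gripper_force: 20.0
```

Request:
{"name": "drive_tool", "arguments": {"increments": [[[-0.6,-0.08,-0.2,0,0],[-0.6,-0.16,-0.4,0,0],[-0.6,-0.24,-0.6,0,0],[-0.6,-0.317,-0.816,0,0],[-0.6,-0.317,-0.816,0,0]]]}}

```text
time_s: 26.32
tcp_pos: [0.5734, 0.0007, 0.2502]
eef_rot: [180.0, 0.0, -35.5]
contact_force: [-0.5, -0.4, -1.8]
gripper_width: 0.0298
gripper_force: 20.0
```

```bash
python3 - <<'E'
from h import *
from plant import capture
plan((.573,-.0003,.175),-35.6)
s=cv2.cvtColor(capture("scene"),cv2.COLOR_RGB2BGR);cv2.imwrite("pics/s4.png",cv2.resize(s[80:300,180:420],(720,660))[:600])
E
```

```text
from [0.5734 0.0007 0.2502] -35.51 rot [ 1.7996e+02  4.0000e-02 -3.5510e+01] F [-0.5 -0.4 -1.8]
[1.900e-03 8.500e-03 6.264e-01 2.000e-04]
```

View pics/s4.png

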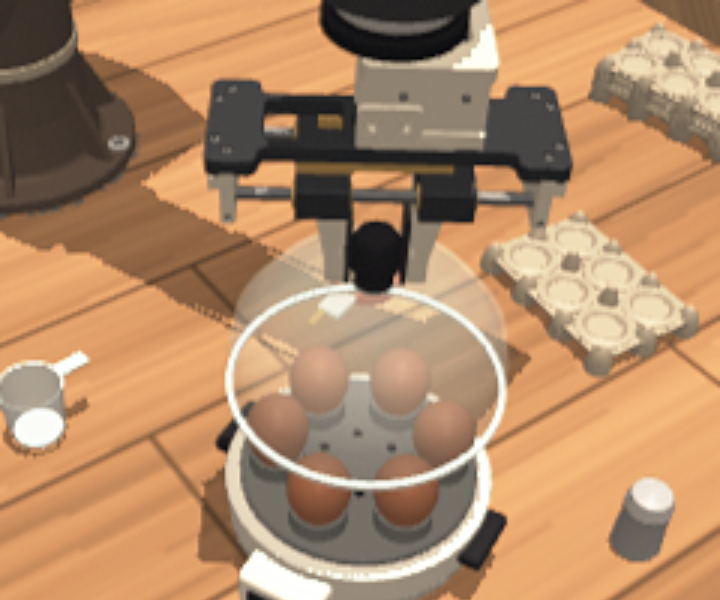

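The picture shows the lid level and centred above the six upright eggs, with its rim still clear of them.

Request:
{"name": "drive_tool", "arguments": {"increments": [[[-0.6,0.002,0.008,0.08,0],[-0.6,0.002,0.008,0.2,0],[-0.6,0.002,0.008,0.35,0],[-0.6,0.002,0.008,0.5,0],[-0.6,0.002,0.008,0.6,0]]]}}

```text
time_s: 27.0
tcp_pos: [0.5721, -0.0019, 0.1769]
eef_rot: [179.9, 0.1, -35.6]
contact_force: [-0.2, -0.0, -2.0]
gripper_width: 0.0299
gripper_force: 20.0
```

Request:
{"name": "drive_tool", "arguments": {"increments": [[[-0.6,0,0,0.015,0],[-0.6,0,0,0.03,0],[-0.6,0,0,0.045,0],[-0.6,0,0,0.06,0],[-0.6,0,0,0.06,0]]]}}

```text
time_s: 27.62
tcp_pos: [0.573, -0.0013, 0.1716]
eef_rot: [-180.0, -0.0, -35.6]
contact_force: [0.2, -1.0, -0.7]
gripper_width: 0.0296
gripper_force: 20.0
```

Request:
{"name": "drive_tool", "arguments": {"increments": [[[-0.6,-0.005,-0.007,0.01,0],[-0.6,-0.005,-0.007,0.02,0],[-0.6,-0.005,-0.007,0.03,0],[-0.6,-0.005,-0.007,0.04,0],[-0.6,-0.005,-0.007,0.04,0]]]}}

```text
time_s: 28.25
tcp_pos: [0.5729, -0.0003, 0.1666]
eef_rot: [180.0, 0.0, -35.6]
contact_force: [0.2, 0.3, -2.0]
gripper_width: 0.0295
gripper_force: 20.0
```

Request:
{"name": "drive_tool", "arguments": {"increments": [[[-0.6,0,0,0.01,0],[-0.6,0,0,0.02,0],[-0.6,0,0,0.02,0]]]}}

```text
time_s: 28.62
tcp_pos: [0.5729, -0.0002, 0.1642]
eef_rot: [180.0, 0.0, -35.6]
contact_force: [-0.7, 0.6, -2.2]
gripper_width: 0.0297
gripper_force: 20.0
```

Past the tray's edge with no contact. Lowering the rest.

Request:
{"name": "drive_tool", "arguments": {"increments": [[[-0.6,0,0,0.01,0],[-0.6,0,0,0.02,0],[-0.6,0,0,0.02,0]]]}}

```text
time_s: 29.0
tcp_pos: [0.5729, -0.0003, 0.1618]
eef_rot: [180.0, 0.0, -35.6]
contact_force: [0.5, 0.2, -2.3]
gripper_width: 0.0292
gripper_force: 20.0
```

Request:
{"name": "drive_tool", "arguments": {"increments": [[[-0.6,0,0,0.007,0],[-0.6,0,0,0.007,0]]]}}

```text
time_s: 29.25
tcp_pos: [0.573, -0.0002, 0.1611]
eef_rot: [180.0, -0.0, -35.6]
contact_force: [-0.6, 0.6, -1.8]
gripper_width: 0.0295
gripper_force: 20.0
```

Request:
{"name": "drive_tool", "arguments": {"increments": [[[-0.6,0,0,0.008,0],[-0.6,0,0,0.008,0]]]}}

```text
time_s: 29.5
tcp_pos: [0.5732, -0.0002, 0.1607]
eef_rot: [-180.0, -0.0, -35.6]
contact_force: [-1.8, 0.3, 4.4]
gripper_width: 0.0297
gripper_force: 20.0
```

Request:
{"name": "drive_tool", "arguments": {"increments": [[[-0.6,0,0,0.006,0],[-0.6,0,0,0.006,0]]]}}

```text
time_s: 29.75
tcp_pos: [0.5734, -0.0002, 0.1605]
eef_rot: [-180.0, -0.1, -35.6]
contact_force: [-3.0, 1.3, 8.4]
gripper_width: 0.0295
gripper_force: 20.0
```

Seated at the expected height. Release and rise.

Request:
{"name": "drive_tool", "arguments": {"increments": [[[-0.3,0,0,0,0],[-0.2,0,0,0,0],[0,0,0,0,0],[0.4,0,0,0,0],[0.7,0,0,0,0]]], "squeeze": 4}}

```text
time_s: 30.38
tcp_pos: [0.573, -0.0002, 0.1594]
eef_rot: [180.0, 0.0, -35.6]
contact_force: [0.9, -0.6, -0.1]
gripper_width: 0.0586
gripper_force: 0.0
```

Request:
{"name": "drive_tool", "arguments": {"increments": [[[1,0,0,0,0],[1,0,0,-0.1,0],[1,0,0,-0.35,0],[1,0,0,-0.7,0],[1,0,0,-1,0]]]}}

```text
time_s: 31.0
tcp_pos: [0.5731, -0.0003, 0.2821]
eef_rot: [-179.9, -0.1, -35.6]
contact_force: [0.1, -0.0, -0.8]
gripper_width: 0.0876
gripper_force: 0.0
```

Request:
{"name": "drive_tool", "arguments": {"increments": [[[1,-0.3,0,0,0],[1,-0.6,0,0,0],[1,-0.6,0,0,0]]]}}

```text
time_s: 31.38
tcp_pos: [0.5132, 0.0425, 0.2811]
eef_rot: [-179.9, -0.1, -35.5]
contact_force: [0.1, -0.2, 0.8]
gripper_width: 0.0875
gripper_force: 0.0
```

```bash
python3 - <<'E'
from h import *
from plant import capture
s=cv2.cvtColor(capture("scene"),cv2.COLOR_RGB2BGR);w=cv2.cvtColor(capture("wrist"),cv2.COLOR_RGB2BGR)
cv2.imwrite("pics/s5.png",np.hstack([cv2.resize(s[150:300,220:370],(400,400)),cv2.resize(w,(400,400))]))
E
```

```text
(no output)
```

View pics/s5.png

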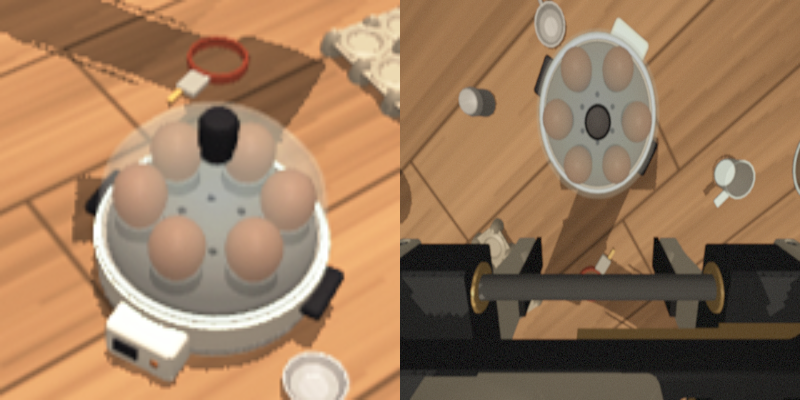

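The lid sits level and fully down over six upright eggs, and the arm is clear.

```bash
python3 -c "
from plant import job
print(job.close_job())"
```

```text
the job is handed in; nothing more can be done
None
```

Both eggs stand pointed end down in the two empty cups, the large lid sits level and fully down on the base, and the job was handed in at about 31 s of the 70 s limit, with nothing else on the counter touched and no result reported back.

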